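# Glue two walnut rosettes over a soundboard's sound holes and weigh them down

### The job

The glue is on the seating rings of the soundboard's two open sound holes: lay the large dark walnut rosette flat and centred over the large hole and the small dark one over the small hole, and on each rosette, once it lies in place, set the brass weight of the same size, upright and centred, so that it presses all round while the glue dries. Set the weights down gently, for the fretwork is fragile. Leave the pale rosettes, the glue pot and the steel weight on the finished rosette where they are.

Things in the scene. Friction and masses are not known exactly. Their poses are not given: they have to be found in the camera images.
- rosette_large: Large dark-brown walnut fretwork rosette: a flat round disc, 60 mm across and 6 mm thick, pierced with a star, lying flat on the bench. Its origin is the centre of its underside, z up; round, so its yaw does not matter.
- rosette_small: Small dark-brown walnut fretwork rosette: a flat round disc, 44 mm across and 6 mm thick, lying flat on the bench. Its origin is the centre of its underside, z up; round, so its yaw does not matter.
- weight_large: Large brass glue-up weight standing on the bench: a cylinder 54 mm across and 34 mm high with a small knob on top (18 mm across, 48 mm high in all), 0.5 to 0.75 kg. Its origin is the centre of its underside, z up; round, so its yaw does not matter.
- weight_small: Small brass glue-up weight standing on the bench: a cylinder 40 mm across and 34 mm high with the same knob (48 mm high in all), 0.28 to 0.42 kg. Its origin is the centre of its underside, z up; round, so its yaw does not matter.
- hole_large: Large empty sound hole: a black round opening 38 mm across inside a flat wooden seating ring, 70 mm across and 3 mm high, that is fixed on the soundboard. The pale soundboard lies on the bench and is 4 mm thick, so the ring's top, on which a rosette lies, is 7 mm above the bench. Origin: centre of the ring's underside, 4 mm above the bench, z up; the ring's top is 3 mm above the origin. It does not move.
- hole_small: Small empty sound hole: a black round opening 24 mm across inside a flat wooden seating ring, 54 mm across and 3 mm high, fixed on the same soundboard. Origin: centre of the ring's underside, 4 mm above the bench, z up; the ring's top is 3 mm above the origin. It does not move.
- weight_steel: Dark steel weight, 44 mm across, 48 mm high with its knob, standing on a third sound hole of the soundboard whose rosette is already glued in: leave it. Origin: centre of its underside, 13 mm above the bench, z up.
- pale_large: Pale maple fretwork rosette for another instrument, 60 mm across, 6 mm thick, lying on the bench: leave it. Its origin is the centre of its underside, z up; round, so its yaw does not matter.
- pale_small: Pale maple fretwork rosette for another instrument, 44 mm across, 6 mm thick, lying on the bench: leave it. Its origin is the centre of its underside, z up; round, so its yaw does not matter.
- glue_pot: White glue pot with a blue band and a red cap, 50 mm across, 52 mm high, standing among the parts: leave it. Its origin is the centre of its underside, z up; round, so its yaw does not matter.
There are look-alikes about, which are no part of the job. Leave any green look-alike of the weight_large alone. Leave any red look-alike of the rosette_large alone.

How it is judged:
By the outcome, as a careful person would: the job done as asked, in the order asked, and still so for the second after the job is handed in, with the robot touching nothing.
It also fails if it takes over 115 s, if anything falls off the work surface, if the arm or the gripper's body presses on something with over 40 N, if the wrist force passes 120 N, or if a joint passes its speed limit or range.

### The arm

A 6-joint arm with a two-finger parallel gripper is mounted at the origin on the work surface. World frame = base frame: x ahead of the robot, y to its left, z up, the work surface at z = 0. Lengths are in mm, angles in rad, forces in N, time in s.
With the tool pointing down it reaches from about 350 to 975 mm from the base axis. Payload 7.1 kg.
Tool frame: the origin (TCP) lies at the very end of the fingers, on their centre line; the grasp point (between the pads) lies 19 mm behind it; x points along the fingers, y is the direction in which the jaws open and shut, and the axes are right-handed (so a half turn about x gives the same grasp; the last joint's range is limited). The gripper opens to 88 mm and grips with 3 to 60 N. Pads are 20 mm wide; open, the fingers measure 115 mm over their backs; the gripper's body (75 mm by 178 mm) begins 61 mm behind the grasp point.
Start: joints at [1.102, 0.423, 1.63, -0, 1.089, -0.019], TCP at [271.708, 562.832, 222.675] pointing down, gripper open.
Joint ranges: [-3, 3], [-0.9, 2.11], [0.09, 2.58], [-1.31, 4.45], [0.11, 2.69], [-2.54, 2.54]. Speed limits (rad/s): [2.39, 2.39, 3.01, 3.14, 3.14, 3.14].

### API

Orientations are given as a rotation vector (axis times angle).
In Python, from workcell import ctrl gives the robot as it stands. The module is installed in compiled form; this text tells all that it offers.
- The arm moves only by the tool carry_out, never from a script. Its argument "commands" is a list of rows, each a list of 6 numbers: the shift along the tool's x, y, z in m, then the turn, a rotation vector about the tool's x, y, z in degrees. In form: [[tx, ty, tz, rx, ry, rz], ...]. A call has 1 to 8 rows; each row shifts and turns the pose as measured when the row begins, along the tool's axes as they then stand; what a row does not reach is not made up. A row lasts 1/8 s, in which the tool goes at most 62.5 mm and 10.7 degrees, less where a joint would pass 70% of its speed; a pose out of reach is approached as far as the arm can. A call with a gripper value outside its range is refused whole. "grip" is the closure, from 0 (fully open) to 1 (shut), set as the call begins (left out, the last holds). The fingers move at their own pace and stop on an object; the grip force is fixed at half the most. Time passes only in rows, so rows that do not move let the fingers close. It gives the time, the measured TCP pose, the force and the opening at its end, in the units of the state.
- ctrl.get_obs(): the state, without advancing time (a new reading comes with each control period).
- ctrl.get_image(name): name is "scene" or "top" or "wrist"; returns a dict with "pixels" (384x512x3 uint8, blue, green, red), "intrinsics" (3x3 intrinsics, pixels), "rvec" (rotation vector, rad) and "tvec" (3), from world to camera coordinates, as OpenCV has them. Camera axes: x right, y down, z forward; pixel columns grow to the right and rows downward; lengths in mm; the calibration is good to about 2 mm. A picture is of the moment at which its call begins. There is no depth.
- ctrl.close_job(): hands the job in, once; it reports no verdict.
The state is a dict: "t": time; "qpos": joint angles; "qvel": joint speeds; "joint_torque": joint torques, N m; "ee_pos": TCP position; "orientation": TCP orientation; "ft_force": force on the tool from outside, world axes, zero at the start; "moment": the same for the moment, N m; "width": finger opening in mm.
Only numpy, scipy, OpenCV 4.12 (cv2) and the standard library are available. Lean on these libraries where they do the work, as an engineer would, in place of code of your own. Each camera call takes 0.05 s, during which the arm holds its last target. There are 200 camera calls.

## Working session

There is one attempt and no reset: what is moved stays moved. The work goes in short steps, Python scripts to look and compute and a tool call to move; the robot and the scene stay as the last step left them, time stands still between calls to the robot, and variables do not carry over. Pictures are saved under pics/ and viewed, about 12 in all and at most 16, crops included, and the job is handed in when it is done.

Besides the shell and the picture viewer there is one more tool, called after "Request:" by a JSON object that holds its "method" and its "body". carry_out: Moves the arm, as the interface text tells. Its arguments: {"type":"object","properties":{"commands":{"type":"array"},"grip":{"type":"number"}},"required":["commands"]}

```bash
mkdir -p pics; cat > h.py <<'E'
import numpy as np, cv2
from workcell import ctrl
def shot(name,fn=None):
    im=ctrl.get_image(name)
    if fn: cv2.imwrite('pics/'+fn,im['pixels'])
    return im
def ray(im,uv,z):
    K=np.array(im['intrinsics']);R=cv2.Rodrigues(np.array(im['rvec'],float))[0];t=np.array(im['tvec'],float).ravel()
    d=R.T@np.linalg.inv(K)@np.array([uv[0],uv[1],1.]);c=-R.T@t
    return c+d*(z-c[2])/d[2]
def proj(im,P):
    return cv2.projectPoints(np.array(P,float).reshape(-1,3),np.array(im['rvec'],float),np.array(im['tvec'],float),np.array(im['intrinsics']),None)[0].reshape(-1,2)
E
python3 - <<'E'
from h import *
a=shot('top','top0.png');b=shot('scene','scene0.png')
for i in (a,b):
    R=cv2.Rodrigues(np.array(i['rvec'],float))[0];print(-R.T@np.array(i['tvec'],float).ravel(),R.round(2).tolist(),np.array(i['intrinsics']).tolist())
o=ctrl.get_obs();print({k:np.round(v,3).tolist() for k,v in o.items()})
print(cv2.Rodrigues(np.array(o['orientation']))[0].round(3))
E
```

```text
[465.79382084  17.32596625 850.13106837] [[-0.02, -1.0, -0.03], [-0.99, 0.03, -0.11], [0.12, 0.03, -0.99]] [[381.0063969101516, 0.0, 261.62657228625517], [0.0, 381.0063969101516, 183.50131004816268], [0.0, 0.0, 1.0]]
[1133.81923206  182.76659258  588.04676137] [[-0.27, 0.96, -0.0], [0.63, 0.18, -0.75], [-0.72, -0.21, -0.66]] [[374.18000657218295, 0.0, 263.2722721450292], [0.0, 374.18000657218295, 186.0322559369313], [0.0, 0.0, 1.0]]
{'t': 0.1, 'qpos': [1.102, 0.424, 1.631, 0.0, 1.089, -0.019], 'qvel': [-0.001, -0.0, -0.002, 0.001, 0.003, -0.002], 'joint_torque': [0.001, -54.562, -27.433, 0.065, 0.019, -0.0], 'ee_pos': [271.475, 562.403, 221.997], 'orientation': [0.352, 1.542, -0.354], 'ft_force': [0.099, -0.078, 0.114], 'moment': [0.012, -0.017, -0.005], 'width': 87.956}
[[-0.001  0.435  0.901]
 [-0.001  0.901 -0.435]
 [-1.    -0.001 -0.   ]]
```

View pics/top0.png

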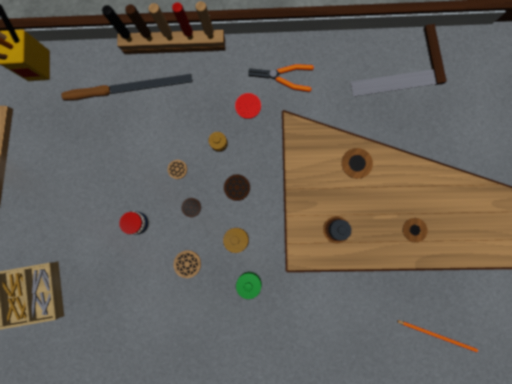

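View pics/scene0.png

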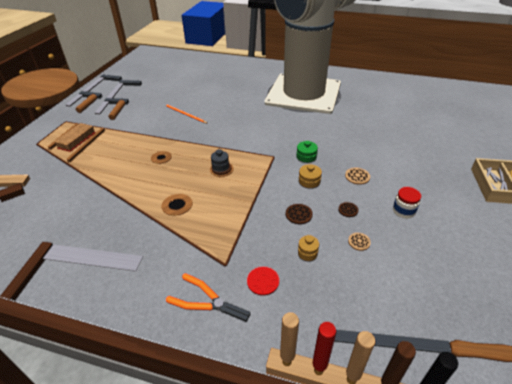

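```bash
cat >> h.py <<'E'
from scipy.optimize import least_squares
def cyl(xy,parts):
    a=np.linspace(0,2*np.pi,72,endpoint=False)
    return np.concatenate([np.c_[xy[0]+r*np.cos(a),xy[1]+r*np.sin(a),0*a+z] for r,z0,z1 in parts for z in (z0,z1)])
def hull(im,xy,parts): return cv2.convexHull(proj(im,cyl(xy,parts)).astype(np.float32))
def cen(m):
    M=cv2.moments(m);return np.array([M['m10']/M['m00'],M['m01']/M['m00']])
def locate(im,seed,parts,win=30,thr=40):
    p=cv2.resize(im['pixels'],None,fx=1,fy=1).astype(int);u,v=seed
    x0,y0=max(u-win,0),max(v-win,0);w=p[y0:v+win+1,x0:u+win+1]
    bg=np.median(np.concatenate([w[0],w[-1],w[:,0],w[:,-1]]),0)
    m=(np.abs(w-bg).sum(2)>thr).astype(np.uint8)
    n,l,st,c=cv2.connectedComponentsWithStats(m)
    k=min(range(1,n),key=lambda i:np.min(np.hypot(*(np.argwhere(l==i)-[v-y0,u-x0]).T)))
    cs=cv2.findContours((l==k).astype(np.uint8),cv2.RETR_EXTERNAL,cv2.CHAIN_APPROX_NONE)[0]
    f=np.zeros_like(m);cv2.drawContours(f,cs,-1,1,-1)
    yy,xx=np.nonzero(f);c=np.array([xx.mean()+x0,yy.mean()+y0])
    s=least_squares(lambda q:cen(hull(im,q,parts))-c,ray(im,c,10)[:2]).x
    return s,len(xx),cv2.contourArea(hull(im,s,parts)),c
RL=[(30,0,6)];RS=[(22,0,6)];WL=[(27,0,34),(9,34,48)];WS=[(20,0,34),(9,34,48)];HL=[(35,4,7)];HS=[(27,4,7)]
E
python3 - <<'E'
from h import *
a=shot('top');b=shot('scene')
for n,P,s,t in [('RL',RL,(237,187),(299,214)),('RS',RS,(191,207),(348,209)),('WL',WL,(235,240),(310,176)),('WS',WS,(217,141),(308,248)),('HL',HL,(357,160),(177,203)),('HS',HS,(415,230),(161,157))]:
  for im,q in ((a,s),(b,t)):
    try:
      r=locate(im,q,P,win=19 if n!='HL' else 22,thr=60 if n[0]!='H' else 90);print(n,r[0].round(1),r[1],r[2],r[3].round(1))
    except Exception as e: print(n,e)
cv2.imwrite('pics/a.png',np.hstack([cv2.resize(a['pixels'][100:300,160:440],None,fx=2.8,fy=2.8,interpolation=cv2.INTER_CUBIC)]))
E
```

```text
RL [557.4  97.3] 594 568.2208014862845 [236.5 187.2]
RL [558.5  98.7] 504 474.7811225960031 [298.5 213.6]
RS [515.2 199.9] 328 313.8786802851828 [191.  207.1]
RS [516.4 201.3] 283 259.1513500828296 [347.9 209.3]
WL [441.4  98.7] 499 532.3933705083327 [235.8 239.8]
WL [432.   96.1] 625 497.77534968289547 [309.  173.1]
WS [658.9 135.8] 306 317.411508877296 [217.9 141.7]
WS [661.  137.7] 491 498.3865392804146 [307.9 248.3]
HL [ 604.8 -171.2] 688 780.5276215889025 [356.2 162.8]
HL [ 606.2 -169.3] 510 564.9171821076889 [176.6 204.7]
HS [ 453.7 -288.3] 415 505.2090254025534 [414.  229.9]
HS [ 456.4 -285.5] 209 224.7059268738376 [161.  157.4]
```

View pics/a.png

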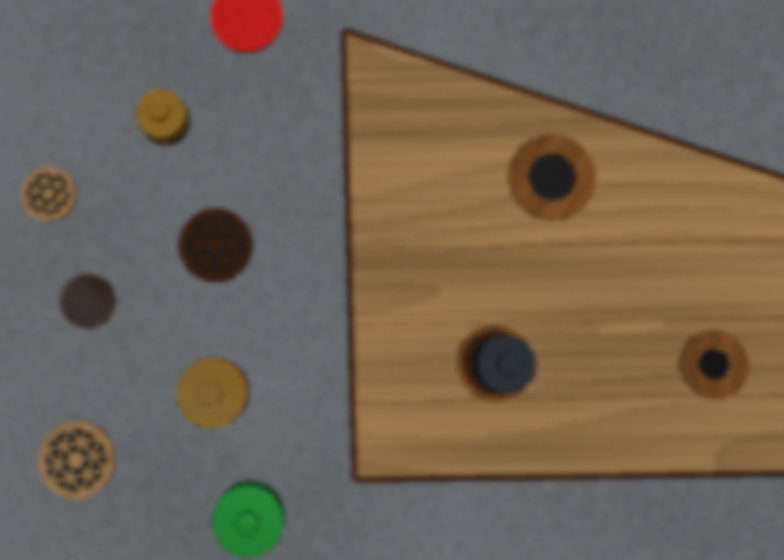

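Request:
{"method": "carry_out", "body": {"commands": [[0, 0, 0, 9.2, 0, 0], [0, 0, 0, 9.2, 0, 0], [0, 0, 0, 9.2, 0, 0], [0, 0, 0, 9.2, 0, 0], [0, 0, 0, 9.2, 0, 0], [0, 0, 0, 9.2, 0, 0], [0, 0, 0, 9.2, 0, 0], [0, 0, 0, 0, 0, 0]]}}

```text
t: 1.2
ee_pos: [271.0, 561.3, 220.3]
orientation: [1.233, 1.189, -1.241]
ft_force: [-0.4, -1.1, -0.3]
width: 88.2
```

Request:
{"method": "carry_out", "body": {"commands": [[0, 0.032, 0.052, 0, 0, 0], [0, 0.032, 0.052, 0, 0, 0], [0, 0.032, 0.052, 0, 0, 0], [0, 0.032, 0.052, 0, 0, 0], [0, 0.032, 0.052, 0, 0, 0], [0, 0.032, 0.052, 0, 0, 0], [0, 0.032, 0.052, 0, 0, 0], [0, 0.032, 0.052, 0, 0, 0]]}}

```text
t: 2.2
ee_pos: [522.7, 133.1, 221.8]
orientation: [1.207, 1.208, -1.207]
ft_force: [0.9, 0.3, 0.1]
width: 87.7
```

```bash
cat >> h.py <<'E'
def to(x,y,z,yaw_fix=True):
    "tool-frame shift (mm) and turn (deg) to reach world xyz, tool down, y=+x"
    o=ctrl.get_obs();R=cv2.Rodrigues(np.array(o['orientation'],float))[0]
    G=np.array([[0,1,0],[0,0,-1],[-1,0,0]],float)
    d=R.T@(np.array([x,y,z])-o['ee_pos']);r=np.degrees(cv2.Rodrigues(R.T@G)[0].ravel())
    print('t',round(float(o['t']),2),'pos',np.round(o['ee_pos'],1),'go',d.round(1),'turn',r.round(2),'w',round(float(o['width']),1),'F',np.round(o['ft_force'],1),'q6',round(float(o['qpos'][5]),2))
E
python3 -c "
from h import *
to(558,98,200)"
```

```text
t 2.2 pos [522.7 133.1 221.8] go [21.9 35.2 35.2] turn [ 0.14  0.09 -0.07] w 87.7 F [0.9 0.3 0.1] q6 0.23
```

Request:
{"method": "carry_out", "body": {"commands": [[0.022, 0.035, 0.035, 0, 0, 0], [0, 0, 0, 0, 0, 0], [0, 0, 0, 0, 0, 0]]}}

```text
t: 2.58
ee_pos: [560.5, 93.3, 199.7]
orientation: [1.205, 1.209, -1.203]
ft_force: [-0.3, 0.5, -0.1]
width: 87.8
```

```bash
python3 -c "
from h import *
a=shot('wrist','w1.png');to(558,98,120)
R=cv2.Rodrigues(np.array(a['rvec'],float))[0];print(-R.T@np.array(a['tvec'],float).ravel(),R.round(2).tolist())
print(proj(a,[[558,98,6]]))
"
```

```text
t 2.62 pos [560.4  93.5 199.7] go [79.7 -2.5 -4.6] turn [ 0.38  0.09 -0.15] w 87.8 F [ 0.6 -0.2 -0.1] q6 0.14
[559.87455087 176.77859489 361.59207162] [[1.0, 0.01, 0.0], [0.0, -0.95, 0.31], [0.01, -0.31, -0.95]]
[[255.92815612 162.88659714]]
```

View pics/w1.png

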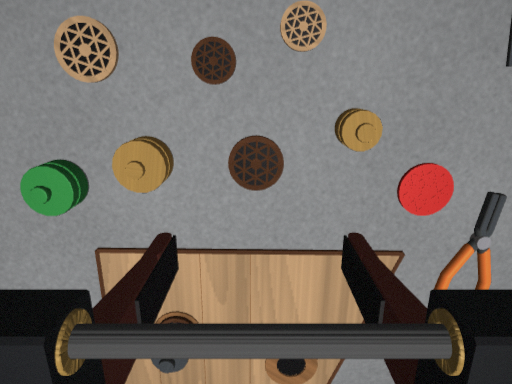

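```bash
python3 -c "
from h import *
a=shot('wrist')
for n,P,s in [('RL',RL,(256,163)),('RS',RS,(214,60)),('WL',WL,(142,165)),('WS',WS,(358,130))]:
  r=locate(a,s,P,win=38,thr=60);print(n,r[0].round(1),r[1],r[2])
to(558,98,120)
"
```

```text
RL [557.5  97.2] 2468 2435.5129639694933
RS [515.7 200. ] 1744 1712.9431586046994
WL [442.   99.6] 2705 2787.9064873037278
WS [659.6 136. ] 1631 1682.62360579276
t 2.67 pos [560.2  93.9 199.9] go [79.9 -2.5 -4.2] turn [ 0.39  0.09 -0.17] w 88.2 F [-0.9  0.2  0. ] q6 0.14
```

Request:
{"method": "carry_out", "body": {"commands": [[0.044, -0.001, -0.001, 0, 0, 0], [0.044, -0.001, -0.001, 0, 0, 0], [0.044, -0.001, -0.001, 0, 0, 0], [0.03, 0, 0, 0, 0, 0], [0, 0, 0, 0, 0, 0], [0, 0, 0, 0, 0, 0]]}}

```text
t: 3.42
ee_pos: [558.7, 104.5, 39.5]
orientation: [1.199, 1.211, -1.184]
ft_force: [0.9, 0.3, 0.4]
width: 88.0
```

```bash
python3 -c "
from h import *
to(557.5,97.3,2)"
```

```text
t 3.42 pos [558.7 104.5  39.5] go [37.5 -1.8  7.2] turn [ 1.25 -0.02 -0.68] w 88.0 F [0.9 0.3 0.4] q6 0.14
```

Request:
{"method": "carry_out", "body": {"commands": [[0.015, -0.002, 0.007, 1.2, 0, -0.7], [0, 0, 0, 0, 0, 0], [0, 0, 0, 0, 0, 0]]}}

```text
t: 3.8
ee_pos: [558.8, 97.6, 26.6]
orientation: [1.212, 1.207, -1.206]
ft_force: [-0.1, 0.3, 0.3]
width: 88.2
```

```bash
python3 -c "
from h import *
to(557.5,97.3,2)"
```

```text
t 3.8 pos [558.8  97.6  26.6] go [24.6 -1.4  0.3] turn [ 0.01 -0.07 -0.22] w 88.2 F [-0.1  0.3  0.3] q6 0.15
```

Request:
{"method": "carry_out", "body": {"commands": [[0.012, -0.001, 0, 0, 0, 0], [0.007, 0, 0, 0, 0, 0], [0, 0, 0, 0, 0, 0], [0, 0, 0, 0, 0, 0]]}}

```text
t: 4.3
ee_pos: [557.9, 97.4, 6.4]
orientation: [1.212, 1.207, -1.206]
ft_force: [-0.3, -0.0, -0.3]
width: 87.5
```

```bash
python3 -c "
from h import *
to(557.5,97.3,2)"
```

```text
t 4.3 pos [557.9  97.4   6.4] go [ 4.4 -0.5  0.2] turn [-0.01 -0.07 -0.23] w 87.5 F [-0.3 -0.  -0.3] q6 0.15
```

Request:
{"method": "carry_out", "body": {"commands": [[0.0045, 0, 0, 0, 0, 0], [0, 0, 0, 0, 0, 0]]}}

```text
t: 4.55
ee_pos: [558.1, 97.5, 1.8]
orientation: [1.212, 1.207, -1.205]
ft_force: [0.3, 1.0, -0.4]
width: 87.5
```

Request:
{"method": "carry_out", "body": {"commands": [[0, 0, 0, 0, 0, 0], [0, 0, 0, 0, 0, 0], [0, 0, 0, 0, 0, 0], [0, 0, 0, 0, 0, 0]], "grip": 0.5}}

```text
t: 5.05
ee_pos: [558.3, 97.6, 2.1]
orientation: [1.213, 1.207, -1.205]
ft_force: [-0.1, -0.3, -0.5]
width: 58.6
```

```bash
python3 -c "
from h import *
to(605,-171,80)"
```

```text
t 5.05 pos [558.3  97.6   2.1] go [-78.1  47.1 268.5] turn [-0.01 -0.08 -0.28] w 58.6 F [-0.1 -0.3 -0.5] q6 0.15
```

Request:
{"method": "carry_out", "body": {"commands": [[-0.01, 0, 0, 0, 0, 0], [-0.03, 0, 0, 0, 0, 0], [-0.04, 0, 0, 0, 0, 0], [0, 0, 0, 0, 0, 0]]}}

```text
t: 5.55
ee_pos: [558.0, 97.5, 85.6]
orientation: [1.213, 1.207, -1.205]
ft_force: [0.3, -0.4, -0.1]
width: 58.6
```

Request:
{"method": "carry_out", "body": {"commands": [[0, 0.006, 0.03, 0, 0, 0], [0, 0.007, 0.04, 0, 0, 0], [0, 0.007, 0.04, 0, 0, 0], [0, 0.006, 0.03, 0, 0, 0], [0, 0.004, 0.02, 0, 0, 0], [0, 0, 0, 0, 0, 0], [0, 0, 0, 0, 0, 0]]}}

```text
t: 6.42
ee_pos: [586.6, -65.5, 83.5]
orientation: [1.21, 1.211, -1.206]
ft_force: [0.4, 0.5, -0.2]
width: 58.6
```

```bash
python3 -c "
from h import *
a=shot('wrist','w2.png')
to(605,-171,50)
print(proj(a,[[605,-171,7],[454.5,-287.6,7]]))"
```

```text
t 6.47 pos [586.6 -65.4  83.6] go [ 33.4  18.1 105.7] turn [ 0.13 -0.13 -0.09] w 58.7 F [ 0.4  1.1 -0.2] q6 -0.14
[[280.27746816 321.91979206]
 [118.55423278 425.67782778]]
```

View pics/w2.png

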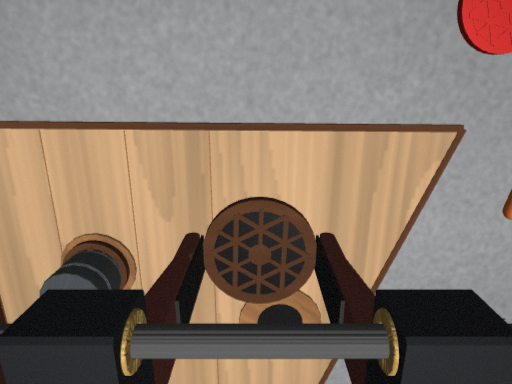

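Request:
{"method": "carry_out", "body": {"commands": [[-0.02, -0.006, 0.05, 0, 0, 0], [-0.02, -0.006, 0.05, 0, 0, 0], [-0.02, -0.006, 0.05, 0, 0, 0], [-0.02, -0.006, 0.05, 0, 0, 0], [-0.02, -0.006, 0.05, 0, 0, 0], [0, 0, 0.03, 0, 0, 0], [0, 0, 0, 0, 0, 0], [0, 0, 0, 0, 0, 0]]}}

```text
t: 7.48
ee_pos: [559.3, -343.7, 185.5]
orientation: [1.2, 1.219, -1.196]
ft_force: [-0.2, -0.0, 1.0]
width: 58.9
```

```bash
python3 -c "
from h import *
a=shot('wrist','w3.png')
to(605,-171,50)
print(proj(a,[[605,-171,7],[454.5,-287.6,7]]))"
```

```text
t 7.53 pos [ 559.3 -343.6  185.4] go [ 135.9   48.5 -171.4] turn [ 0.92 -0.18  0.01] w 58.6 F [ 0.1 -0.4 -0.7] q6 -0.59
[[313.3702456  -18.61309663]
 [153.02833894 114.28272795]]
```

View pics/w3.png

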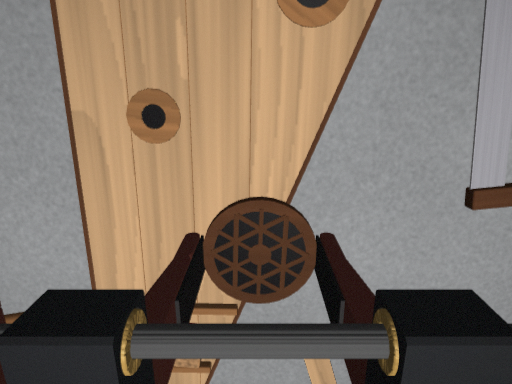

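Request:
{"method": "carry_out", "body": {"commands": [[0, 0.02, -0.035, 0.5, 0, 0], [0, 0.02, -0.035, 0.4, 0, 0], [0, 0, 0, 0, 0, 0], [0, 0, 0, 0, 0, 0]]}}

```text
t: 8.02
ee_pos: [599.0, -265.7, 184.4]
orientation: [1.207, 1.218, -1.205]
ft_force: [1.0, 0.7, -0.2]
width: 58.5
```

```bash
cat >> h.py <<'E'
def dark(im,seed,zs,win=30,thr=150):
    u,v=[int(round(k)) for k in seed];x0,y0=max(u-win,0),max(v-win,0)
    w=im['pixels'][y0:v+win+1,x0:u+win+1].astype(int).sum(2)
    n,l,st,c=cv2.connectedComponentsWithStats((w<thr).astype(np.uint8))
    k=min(range(1,n),key=lambda i:np.hypot(*(c[i]+[x0,y0]-seed)));p=c[k]+[x0,y0]
    return p.round(1),st[k],[ray(im,p,z)[:2].round(1) for z in zs]
E
python3 -c "
from h import *
a=shot('wrist','w4.png')
to(605,-171,50)
P=proj(a,[[605,-171,7],[454.5,-287.6,7]]);print(P)
print(dark(a,P[0],(4,7)));print(dark(a,P[1],(4,7)))
o=ctrl.get_obs();e=o['ee_pos']
print(proj(a,[[e[0]+dx,e[1]+dy,e[2]-2] for dx,dy in ((0,0),(30,0),(-30,0),(0,30),(0,-30))]).round(1).tolist())
m=cv2.imread('pics/w4.png')
i=np.full((560,800,3),0,np.uint8)
i[:280,:360]=cv2.resize(m[190:310,190:330],(360,280),interpolation=2)
q=P[0].astype(int);c=m[max(q[1]-45,0):q[1]+45,q[0]-45:q[0]+45];i[:280,400:680]=cv2.resize(c,(280,280))
q=P[1].astype(int);c=m[max(q[1]-45,0):q[1]+45,q[0]-45:q[0]+45];i[280:,400:680]=cv2.resize(c,(280,280))
cv2.imwrite('pics/c4.png',i)"
```

```text
t 8.07 pos [ 598.9 -265.9  184.5] go [134.9   6.9 -94.2] turn [ 0.27 -0.29  0.17] w 58.5 F [ 0.6  0.7 -0.8] q6 -0.44
[[266.03740004  74.61269871]
 [121.83341023 191.43134785]]
(array([266. ,  75.5]), array([30, 30,  1,  2,  2], dtype=int32), [array([ 605. , -171.7]), array([ 605. , -171.8])])
(array([122. , 192.5]), array([ 20,  22,  21,  20, 339], dtype=int32), [array([ 453.3, -289.7]), array([ 454.6, -288.8])])
[[258.5, 249.3], [314.3, 249.6], [202.6, 249.0], [258.7, 196.1], [258.3, 297.5]]
```

View pics/c4.png

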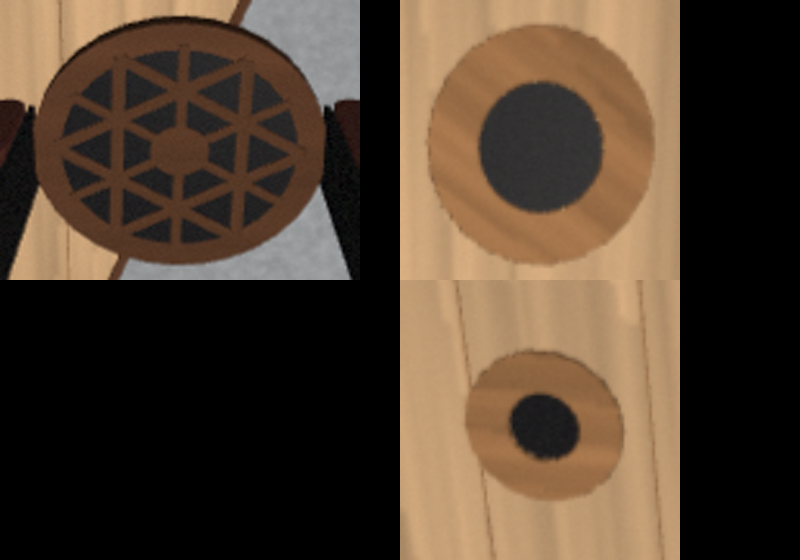

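```bash
python3 -c "
from h import *
a=shot('wrist')
o=ctrl.get_obs();e=o['ee_pos']
for z in (3,4):
  print(proj(a,[[e[0]+dx,e[1]+dy,e[2]+z] for dx,dy in ((0,0),(30,0),(-30,0),(0,30),(0,-30))]).round(1).tolist())
h=hull(a,e[:2],[(30,e[2]-2,e[2]+4)])[:,0];print(h.min(0),h.max(0))
to(605,-171.3,50)"
```

```text
[[258.3, 254.6], [315.7, 254.8], [201.0, 254.3], [258.5, 200.2], [258.2, 303.7]]
[[258.3, 255.5], [316.0, 255.7], [200.7, 255.2], [258.5, 200.8], [258.2, 304.8]]
[200.69463 197.11462] [316.02783 304.84317]
t 8.12 pos [ 598.8 -266.5  184.5] go [135.    6.9 -94.6] turn [ 0.22 -0.28  0.16] w 58.6 F [-0.1  0.  -0.4] q6 -0.44
```

Request:
{"method": "carry_out", "body": {"commands": [[0.03, 0.002, -0.03, 0, 0, 0], [0.04, 0.002, -0.03, 0, 0, 0], [0.04, 0.002, -0.025, 0, 0, 0], [0.01, 0, -0.005, 0, 0, 0], [0, 0, 0, 0, 0, 0], [0, 0, 0, 0, 0, 0]]}}

```text
t: 8.88
ee_pos: [605.5, -180.9, 65.5]
orientation: [1.214, 1.206, -1.208]
ft_force: [-0.4, 0.3, 0.9]
width: 58.3
```

```bash
python3 -c "
from h import *
to(604.9,-171.3,20)"
```

```text
t 8.88 pos [ 605.5 -180.9   65.5] go [45.6 -0.8 -9.5] turn [-0.16 -0.07 -0.19] w 58.3 F [-0.4  0.3  0.9] q6 -0.31
```

Request:
{"method": "carry_out", "body": {"commands": [[0.025, -0.001, -0.006, 0, 0, 0], [0.017, 0, -0.003, 0, 0, 0], [0, 0, 0, 0, 0, 0], [0, 0, 0, 0, 0, 0]]}}

```text
t: 9.38
ee_pos: [608.7, -175.9, 27.8]
orientation: [1.218, 1.196, -1.205]
ft_force: [-0.3, -0.7, -0.3]
width: 58.7
```

```bash
python3 -c "
from h import *
to(604.9,-171.3,9.3)"
```

```text
t 9.38 pos [ 608.7 -175.9   27.8] go [18.5 -4.  -4.7] turn [-0.33  0.11 -0.7 ] w 58.7 F [-0.3 -0.7 -0.3] q6 -0.3
```

Request:
{"method": "carry_out", "body": {"commands": [[0.012, -0.004, -0.0047, -0.3, 0.1, -0.7], [0, 0, 0, 0, 0, 0], [0, 0, 0, 0, 0, 0]]}}

```text
t: 9.75
ee_pos: [605.3, -171.3, 16.2]
orientation: [1.209, 1.208, -1.209]
ft_force: [0.2, 0.9, 0.7]
width: 59.2
```

```bash
python3 -c "
from h import *
to(604.9,-171.3,9.3)"
```

```text
t 9.75 pos [ 605.3 -171.3   16.2] go [ 6.9 -0.4 -0. ] turn [-0.02  0.04 -0.05] w 59.2 F [0.2 0.9 0.7] q6 -0.29
```

Request:
{"method": "carry_out", "body": {"commands": [[0.004, -0.0004, 0, 0, 0, 0], [0.0025, 0, 0, 0, 0, 0], [0, 0, 0, 0, 0, 0], [0, 0, 0, 0, 0, 0]]}}

```text
t: 10.25
ee_pos: [605.0, -171.4, 9.4]
orientation: [1.209, 1.208, -1.209]
ft_force: [-0.5, 0.1, -0.6]
width: 58.9
```

```bash
python3 -c "
from h import *
to(604.9,-171.3,9.3)"
```

```text
t 10.25 pos [ 605.  -171.4    9.4] go [ 0.1 -0.1 -0.1] turn [-0.02  0.04 -0.07] w 58.9 F [-0.5  0.1 -0.6] q6 -0.29
```

Request:
{"method": "carry_out", "body": {"commands": [[-0.0005, 0, 0, 0, 0, 0], [0, 0, 0, 0, 0, 0], [0, 0, 0, 0, 0, 0]], "grip": 0}}

```text
t: 10.62
ee_pos: [605.3, -171.5, 10.2]
orientation: [1.209, 1.207, -1.209]
ft_force: [-1.3, -0.6, -0.2]
width: 85.0
```

Request:
{"method": "carry_out", "body": {"commands": [[-0.01, 0, 0, 0, 0, 0], [-0.03, 0, 0, 0, 0, 0], [-0.06, 0, 0, 0, 0, 0], [-0.02, -0.02, -0.055, 0, 0, 0], [-0.02, -0.02, -0.055, 0, 0, 0], [-0.02, -0.02, -0.055, 0, 0, 0], [0, -0.02, -0.055, 0, 0, 0], [0, 0, -0.04, 0, 0, 0]]}}

```text
t: 11.62
ee_pos: [525.7, 92.3, 180.5]
orientation: [1.219, 1.199, -1.206]
ft_force: [0.0, -0.1, 0.8]
width: 87.9
```

```bash
python3 -c "
from h import *
a=shot('scene');b=shot('top')
to(515.4,200,50)
for im,s in ((a,(177,203)),(b,(356,162))):
  print(proj(im,[[605,-171.3,10]]),locate(im,s,[(30,7,13)],win=22,thr=160))
m=[]
for im in (a,b):
  q=proj(im,[[605,-171.3,10]])[0].astype(int);m.append(cv2.resize(im['pixels'][q[1]-40:q[1]+40,q[0]-40:q[0]+40],(390,390),interpolation=2))
cv2.imwrite('pics/c5.png',np.hstack(m))"
```

```text
t 11.72 pos [527.1  93.7 180.6] go [ 130.6  -13.7 -106.1] turn [-0.2  -0.06 -0.67] w 87.8 F [ 0.4 -0.2 -0.4] q6 0.16
[[175.80789882 202.38032676]] (array([ 608.81625343, -167.75283212]), 485, 451.0000969489338, array([176.44123711, 204.06391753]))
[[356.69381939 162.33596597]] (array([ 605.4771907 , -170.87268924]), 589, 591.0345844752155, array([356.55348048, 162.14601019]))
```

View pics/c5.png

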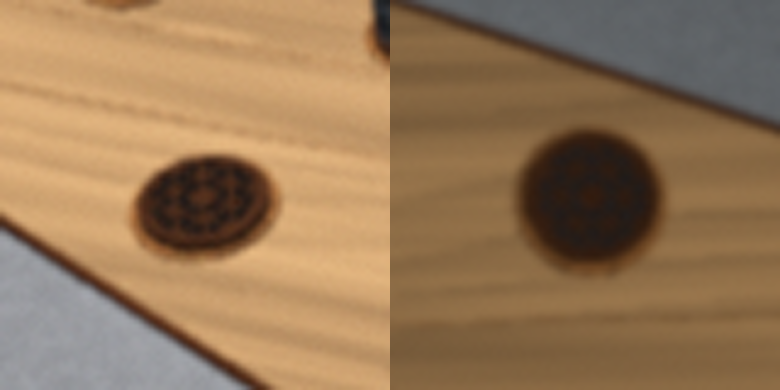

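Request:
{"method": "carry_out", "body": {"commands": [[0.04, -0.004, -0.036, -0.2, 0, -0.6], [0.04, -0.004, -0.036, 0, 0, 0], [0.04, -0.004, -0.03, 0, 0, 0], [0, 0, 0, 0, 0, 0], [0, 0, 0, 0, 0, 0]]}}

```text
t: 12.35
ee_pos: [520.0, 196.1, 62.0]
orientation: [1.214, 1.204, -1.202]
ft_force: [1.0, 0.0, 0.4]
width: 87.9
```

```bash
python3 -c "
from h import *
to(515.4,200,20)"
```

```text
t 12.35 pos [520.  196.1  62. ] go [42.  -5.  -3.8] turn [-0.01 -0.08 -0.51] w 87.9 F [1.  0.  0.4] q6 0.34
```

Request:
{"method": "carry_out", "body": {"commands": [[0.022, -0.0025, -0.002, 0, 0, -0.5], [0.018, -0.0025, -0.002, 0, 0, 0], [0, 0, 0, 0, 0, 0], [0, 0, 0, 0, 0, 0]]}}

```text
t: 12.85
ee_pos: [519.6, 197.6, 26.3]
orientation: [1.219, 1.204, -1.205]
ft_force: [0.5, 0.1, -0.1]
width: 87.8
```

```bash
python3 -c "
from h import *
to(515.4,200,2)"
```

```text
t 12.85 pos [519.6 197.6  26.3] go [24.3 -4.4 -2.3] turn [-0.24 -0.21 -0.46] w 87.8 F [ 0.5  0.1 -0.1] q6 0.34
```

Request:
{"method": "carry_out", "body": {"commands": [[0.014, -0.0044, -0.0023, -0.2, -0.2, -0.4], [0, 0, 0, 0, 0, 0], [0, 0, 0, 0, 0, 0]]}}

```text
t: 13.22
ee_pos: [515.7, 200.3, 12.4]
orientation: [1.211, 1.208, -1.208]
ft_force: [0.2, 0.0, -0.2]
width: 88.3
```

```bash
python3 -c "
from h import *
to(515.4,200,2)"
```

```text
t 13.22 pos [515.7 200.3  12.4] go [10.4 -0.3  0.3] turn [-0.02 -0.03 -0.12] w 88.3 F [ 0.2  0.  -0.2] q6 0.35
```

Request:
{"method": "carry_out", "body": {"commands": [[0.007, 0, 0, 0, 0, 0], [0, 0, 0, 0, 0, 0], [0.0032, 0, 0, 0, 0, 0], [0, 0, 0, 0, 0, 0], [0, 0, 0, 0, 0, 0]]}}

```text
t: 13.85
ee_pos: [515.8, 200.4, 1.6]
orientation: [1.211, 1.208, -1.207]
ft_force: [-0.1, 0.2, 0.5]
width: 87.9
```

Request:
{"method": "carry_out", "body": {"commands": [[0, 0, 0, 0, 0, 0], [0, 0, 0, 0, 0, 0], [0, 0, 0, 0, 0, 0], [0, 0, 0, 0, 0, 0], [0, 0, 0, 0, 0, 0]], "grip": 0.65}}

```text
t: 14.48
ee_pos: [516.0, 200.4, 1.9]
orientation: [1.211, 1.208, -1.207]
ft_force: [0.6, -0.6, 0.5]
width: 42.8
```

Request:
{"method": "carry_out", "body": {"commands": [[-0.01, 0, 0, 0, 0, 0], [-0.03, 0, 0, 0, 0, 0], [-0.05, 0, 0, 0, 0, 0], [-0.045, -0.005, 0.04, 0, 0, 0], [-0.01, -0.006, 0.05, 0, 0, 0], [0, -0.006, 0.05, 0, 0, 0], [0, -0.006, 0.05, 0, 0, 0], [0, -0.006, 0.05, 0, 0, 0]]}}

```text
t: 15.48
ee_pos: [488.5, -43.4, 157.0]
orientation: [1.21, 1.204, -1.196]
ft_force: [0.2, -1.0, -0.1]
width: 42.8
```

Request:
{"method": "carry_out", "body": {"commands": [[0, -0.006, 0.05, 0, 0, 0], [0, -0.006, 0.05, 0, 0, 0], [0, -0.006, 0.05, 0, 0, 0], [0, -0.006, 0.045, 0, 0, 0], [0, 0, 0, 0, 0, 0], [0, 0, 0, 0, 0, 0]]}}

```text
t: 16.23
ee_pos: [464.2, -247.6, 161.2]
orientation: [1.214, 1.196, -1.197]
ft_force: [-0.2, 0.2, -0.6]
width: 42.5
```

```bash
python3 -c "
from h import *
to(454.4,-288.5,40)"
```

```text
t 16.23 pos [ 464.2 -247.6  161.2] go [121.1 -11.9  40.6] turn [ 0.09  0.11 -0.95] w 42.5 F [-0.2  0.2 -0.6] q6 -0.52
```

Request:
{"method": "carry_out", "body": {"commands": [[0.03, -0.006, 0.025, 0, 0.1, -0.9], [0.05, -0.006, 0.014, 0, 0, 0], [0.04, 0, 0, 0, 0, 0], [0, 0, 0, 0, 0, 0], [0, 0, 0, 0, 0, 0]]}}

```text
t: 16.85
ee_pos: [456.3, -282.6, 41.8]
orientation: [1.203, 1.209, -1.2]
ft_force: [-0.5, 0.2, 0.6]
width: 42.7
```

```bash
python3 -c "
from h import *
to(454.4,-288.5,9.2)"
```

```text
t 16.85 pos [ 456.3 -282.6   41.8] go [32.6 -2.1  5.8] turn [ 0.55  0.1  -0.25] w 42.7 F [-0.5  0.2  0.6] q6 -0.59
```

Request:
{"method": "carry_out", "body": {"commands": [[0.02, -0.002, 0.0058, 0.5, 0.1, -0.3], [0, 0, 0, 0, 0, 0], [0, 0, 0, 0, 0, 0]]}}

```text
t: 17.23
ee_pos: [456.6, -289.3, 23.8]
orientation: [1.207, 1.205, -1.207]
ft_force: [-0.4, -0.2, -0.3]
width: 43.1
```

```bash
python3 -c "
from h import *
to(454.4,-288.5,9.2)"
```

```text
t 17.23 pos [ 456.6 -289.3   23.8] go [14.6 -2.3 -0.8] turn [ 0.09  0.17 -0.19] w 43.1 F [-0.4 -0.2 -0.3] q6 -0.59
```

Request:
{"method": "carry_out", "body": {"commands": [[0.009, -0.0022, 0.0006, 0.1, 0.2, -0.2], [0, 0, 0, 0, 0, 0], [0, 0, 0, 0, 0, 0]]}}

```text
t: 17.6
ee_pos: [454.5, -290.3, 14.8]
orientation: [1.21, 1.209, -1.209]
ft_force: [0.2, -0.3, -1.0]
width: 42.9
```

```bash
python3 -c "
from h import *
to(454.4,-288.5,9.2)"
```

```text
t 17.6 pos [ 454.5 -290.3   14.8] go [ 5.6 -0.1 -1.8] turn [-0.03 -0.02 -0.02] w 42.9 F [ 0.2 -0.3 -1. ] q6 -0.59
```

Request:
{"method": "carry_out", "body": {"commands": [[0.003, 0, -0.0018, 0, 0, 0], [0, 0, 0, 0, 0, 0], [0.0025, 0, 0, 0, 0, 0], [0, 0, 0, 0, 0, 0], [0, 0, 0, 0, 0, 0]]}}

```text
t: 18.23
ee_pos: [454.6, -288.3, 9.1]
orientation: [1.21, 1.209, -1.209]
ft_force: [0.3, 0.5, -0.1]
width: 42.9
```

```bash
python3 -c "
from h import *
to(454.4,-288.5,9.2)"
```

```text
t 18.23 pos [ 454.6 -288.3    9.1] go [-0.1 -0.2  0.2] turn [-0.03 -0.01 -0.02] w 42.9 F [ 0.3  0.5 -0.1] q6 -0.59
```

Request:
{"method": "carry_out", "body": {"commands": [[-0.0005, 0, 0, 0, 0, 0], [0, 0, 0, 0, 0, 0], [0, 0, 0, 0, 0, 0], [0, 0, 0, 0, 0, 0]], "grip": 0}}

```text
t: 18.73
ee_pos: [454.7, -288.4, 9.8]
orientation: [1.21, 1.209, -1.209]
ft_force: [0.7, -0.2, 1.5]
width: 79.2
```

Request:
{"method": "carry_out", "body": {"commands": [[-0.01, 0, 0, 0, 0, 0], [-0.03, 0, 0, 0, 0, 0], [-0.06, 0, 0, 0, 0, 0], [-0.05, 0, -0.03, 0, 0, 0], [-0.01, 0, -0.055, 0, 0, 0], [0, 0, -0.055, 0, 0, 0], [0, 0, -0.055, 0, 0, 0], [0, 0, -0.055, 0, 0, 0]]}}

```text
t: 19.73
ee_pos: [457.3, -35.4, 180.7]
orientation: [1.219, 1.197, -1.208]
ft_force: [1.6, -0.2, -0.1]
width: 88.1
```

Request:
{"method": "carry_out", "body": {"commands": [[0, 0, -0.055, 0, 0, 0], [0, 0, -0.055, 0, 0, 0], [0, 0, 0, 0, 0, 0], [0, 0, 0, 0, 0, 0]]}}

```text
t: 20.23
ee_pos: [457.7, 81.3, 183.6]
orientation: [1.217, 1.197, -1.201]
ft_force: [0.0, 0.1, -0.6]
width: 87.7
```

```bash
python3 -c "
from h import *
a=shot('scene');b=shot('top')
to(441.8,99.2,60)
for im,s in ((a,(161,157)),(b,(415,230))):
  print(proj(im,[[454.5,-288.4,10]]),locate(im,s,[(22,7,13)],win=19,thr=160))
m=[]
for im in (a,b):
  q=proj(im,[[454.5,-288.4,10]])[0].astype(int);m.append(cv2.resize(im['pixels'][q[1]-30:q[1]+30,q[0]-30:q[0]+30],(390,390),interpolation=2))
cv2.imwrite('pics/c6.png',np.hstack(m))"
```

```text
t 20.32 pos [457.9  80.5 183.4] go [123.2 -17.9 -18.7] turn [-0.24  0.05 -0.81] w 87.7 F [-0.3  1.2  0.6] q6 0.16
[[160.05269921 155.28091698]] (array([ 459.13856116, -283.47488146]), 194, 170.5338763189502, array([160.90206186, 156.70618557]))
[[414.72474949 229.46176606]] (array([ 455.05312756, -287.6564329 ]), 343, 351.2851144897286, array([414.41982507, 229.24489796]))
```

View pics/c6.png

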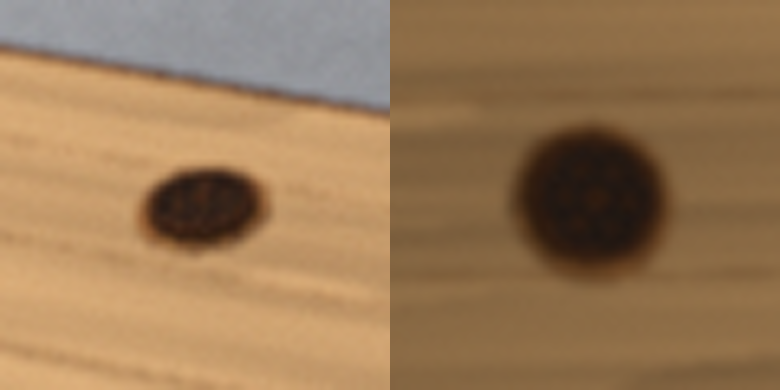

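Request:
{"method": "carry_out", "body": {"commands": [[0.03, -0.018, -0.0185, -0.2, 0, -0.8], [0.05, 0, 0, 0, 0, 0], [0.04, 0, 0, 0, 0, 0], [0, 0, 0, 0, 0, 0], [0, 0, 0, 0, 0, 0]]}}

```text
t: 20.95
ee_pos: [443.5, 93.8, 62.9]
orientation: [1.22, 1.2, -1.215]
ft_force: [-0.6, -0.1, 0.1]
width: 88.1
```

```bash
python3 -c "
from h import *
to(441.8,99.2,6)"
```

```text
t 20.95 pos [443.5  93.8  62.9] go [56.9 -2.  -5.4] turn [-0.67  0.01 -0.27] w 88.1 F [-0.6 -0.1  0.1] q6 0.2
```

Request:
{"method": "carry_out", "body": {"commands": [[0, -0.002, -0.0054, -0.6, 0, -0.3], [0.02, 0, 0, 0, 0, 0], [0.02, 0, 0, 0, 0, 0], [0, 0, 0, 0, 0, 0], [0, 0, 0, 0, 0, 0]]}}

```text
t: 21.58
ee_pos: [447.1, 100.6, 29.2]
orientation: [1.217, 1.202, -1.2]
ft_force: [0.0, 0.3, -0.4]
width: 87.9
```

```bash
python3 -c "
from h import *
to(441.8,99.2,6)"
```

```text
t 21.57 pos [447.1 100.6  29.2] go [23.2 -5.6  1.4] turn [-0.05 -0.14 -0.68] w 87.9 F [ 0.   0.3 -0.4] q6 0.2
```

Request:
{"method": "carry_out", "body": {"commands": [[0.008, -0.0055, 0.001, 0, -0.1, -0.7], [0, 0, 0, 0, 0, 0], [0.011, -0.001, 0, 0, 0, 0], [0, 0, 0, 0, 0, 0], [0, 0, 0, 0, 0, 0]]}}

```text
t: 22.2
ee_pos: [441.2, 99.8, 10.4]
orientation: [1.211, 1.209, -1.208]
ft_force: [-1.0, 0.7, 0.3]
width: 87.8
```

```bash
python3 -c "
from h import *
to(441.8,99.2,6)"
```

```text
t 22.2 pos [441.2  99.8  10.4] go [4.4 0.6 0.6] turn [-0.04 -0.06 -0.07] w 87.8 F [-1.   0.7  0.3] q6 0.19
```

Request:
{"method": "carry_out", "body": {"commands": [[0.0044, 0.0006, 0.0006, 0, 0, 0], [0, 0, 0, 0, 0, 0], [0, 0, 0, 0, 0, 0]]}}

```text
t: 22.58
ee_pos: [441.9, 99.2, 5.7]
orientation: [1.211, 1.209, -1.208]
ft_force: [0.3, 0.3, 0.1]
width: 87.6
```

Request:
{"method": "carry_out", "body": {"commands": [[0, 0, 0, 0, 0, 0], [0, 0, 0, 0, 0, 0], [0, 0, 0, 0, 0, 0], [0, 0, 0, 0, 0, 0], [0, 0, 0, 0, 0, 0]], "grip": 0.6}}

```text
t: 23.2
ee_pos: [441.7, 99.2, 5.9]
orientation: [1.211, 1.209, -1.209]
ft_force: [1.0, -0.3, -0.4]
width: 53.5
```

Request:
{"method": "carry_out", "body": {"commands": [[-0.01, 0, 0, 0, 0, 0], [-0.03, 0, 0, 0, 0, 0], [-0.04, 0, 0, 0, 0, 0], [-0.04, 0, 0, 0, 0, 0], [0, 0, 0, 0, 0, 0], [0, 0, 0, 0, 0, 0]]}}

```text
t: 23.95
ee_pos: [438.8, 98.4, 128.7]
orientation: [1.208, 1.212, -1.213]
ft_force: [-1.0, 0.6, -4.9]
width: 53.8
```

```bash
python3 -c "
from h import *
a=shot('wrist','w7.png')
to(605,-171.2,60)
o=ctrl.get_obs();e=o['ee_pos']
print(proj(a,[[e[0],e[1],e[2]+28],[e[0],e[1],e[2]+42]]))"
```

```text
t 24.0 pos [438.9  98.5 128.5] go [ 67.8 166.5 269.6] turn [-0.04  0.    0.25] w 53.8 F [ 0.1  0.3 -4.5] q6 0.19
[[258.51082302 279.19655445]
 [258.32979748 297.60225807]]
```

View pics/w7.png

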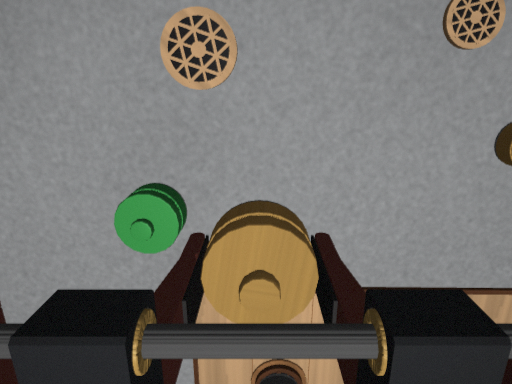

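Request:
{"method": "carry_out", "body": {"commands": [[0, 0.015, 0.025, 0, 0, 0], [0, 0.025, 0.041, 0, 0, 0], [0, 0.025, 0.041, 0, 0, 0], [0, 0.025, 0.041, 0, 0, 0], [0, 0.025, 0.041, 0, 0, 0], [0, 0.022, 0.036, 0, 0, 0], [0, 0.014, 0.02, 0, 0, 0], [0, 0, 0, 0, 0, 0]]}}

```text
t: 25.0
ee_pos: [585.5, -153.3, 109.7]
orientation: [1.197, 1.234, -1.229]
ft_force: [-0.4, 0.6, -5.6]
width: 53.3
```

```bash
python3 -c "
from h import *
to(605.1,-171.2,60)"
```

```text
t 25.0 pos [ 585.5 -153.3  109.7] go [49.  21.1 18.1] turn [ 0.06 -0.2   1.71] w 53.3 F [-0.4  0.6 -5.6] q6 -0.27
```

Request:
{"method": "carry_out", "body": {"commands": [[0.02, 0.02, 0.018, 0, -0.2, 1.7], [0.02, 0, 0, 0, 0, 0], [0, 0, 0, 0, 0, 0], [0, 0, 0, 0, 0, 0]]}}

```text
t: 25.5
ee_pos: [599.8, -167.6, 62.6]
orientation: [1.205, 1.221, -1.214]
ft_force: [0.2, -0.3, -4.4]
width: 53.3
```

```bash
python3 -c "
from h import *
to(605.1,-171.2,25)"
```

```text
t 25.5 pos [ 599.8 -167.6   62.6] go [37.5  5.7  3.8] turn [ 0.13 -0.23  0.62] w 53.3 F [ 0.2 -0.3 -4.4] q6 -0.29
```

Request:
{"method": "carry_out", "body": {"commands": [[0.015, 0.0055, 0.004, 0.1, -0.2, 0.6], [0, 0, 0, 0, 0, 0], [0.012, 0, 0, 0, 0, 0], [0, 0, 0, 0, 0, 0], [0, 0, 0, 0, 0, 0]]}}

```text
t: 26.12
ee_pos: [606.0, -171.1, 35.1]
orientation: [1.209, 1.208, -1.207]
ft_force: [-0.2, -0.4, -3.6]
width: 53.8
```

```bash
python3 -c "
from h import *
to(605.1,-171.2,19)"
```

```text
t 26.12 pos [ 606.  -171.1   35.1] go [16.1 -0.9  0.1] turn [ 0.07  0.   -0.11] w 53.8 F [-0.2 -0.4 -3.6] q6 -0.3
```

Request:
{"method": "carry_out", "body": {"commands": [[0.007, -0.0008, 0, 0, 0, 0], [0, 0, 0, 0, 0, 0], [0.005, 0, 0, 0, 0, 0], [0, 0, 0, 0, 0, 0], [0, 0, 0, 0, 0, 0]]}}

```text
t: 26.75
ee_pos: [605.4, -171.2, 22.6]
orientation: [1.209, 1.208, -1.207]
ft_force: [0.7, 0.5, -5.1]
width: 53.3
```

```bash
python3 -c "
from h import *
to(605.1,-171.2,19)"
```

```text
t 26.75 pos [ 605.4 -171.2   22.6] go [ 3.6 -0.3  0. ] turn [ 0.07  0.01 -0.14] w 53.3 F [ 0.7  0.5 -5.1] q6 -0.3
```

Request:
{"method": "carry_out", "body": {"commands": [[0.0015, -0.0002, 0, 0, 0, 0], [0, 0, 0, 0, 0, 0], [0.001, 0, 0, 0, 0, 0], [0, 0, 0, 0, 0, 0], [0.0005, 0, 0, 0, 0, 0], [0, 0, 0, 0, 0, 0]]}}

```text
t: 27.5
ee_pos: [605.4, -171.3, 19.7]
orientation: [1.21, 1.207, -1.206]
ft_force: [-0.9, 0.3, -4.6]
width: 53.6
```

Request:
{"method": "carry_out", "body": {"commands": [[0.0004, 0, 0, 0, 0, 0], [0, 0, 0, 0, 0, 0]]}}

```text
t: 27.75
ee_pos: [605.5, -171.3, 19.3]
orientation: [1.209, 1.207, -1.206]
ft_force: [0.9, 0.6, -4.4]
width: 53.5
```

Request:
{"method": "carry_out", "body": {"commands": [[0.0004, 0, 0, 0, 0, 0], [0, 0, 0, 0, 0, 0]]}}

```text
t: 28.0
ee_pos: [605.5, -171.3, 19.0]
orientation: [1.209, 1.207, -1.206]
ft_force: [-0.8, 0.2, -4.4]
width: 53.8
```

Request:
{"method": "carry_out", "body": {"commands": [[0.0003, 0, 0, 0, 0, 0], [0, 0, 0, 0, 0, 0]]}}

```text
t: 28.25
ee_pos: [605.5, -171.3, 19.0]
orientation: [1.209, 1.207, -1.206]
ft_force: [-1.1, 0.3, -3.5]
width: 53.6
```

Request:
{"method": "carry_out", "body": {"commands": [[0.0003, 0, 0, 0, 0, 0], [0, 0, 0, 0, 0, 0]]}}

```text
t: 28.5
ee_pos: [605.5, -171.3, 19.0]
orientation: [1.209, 1.207, -1.206]
ft_force: [-0.8, 0.6, -3.4]
width: 53.6
```

Request:
{"method": "carry_out", "body": {"commands": [[0.0006, 0, 0, 0, 0, 0], [0, 0, 0, 0, 0, 0]]}}

```text
t: 28.75
ee_pos: [605.5, -171.3, 19.0]
orientation: [1.209, 1.207, -1.206]
ft_force: [0.2, 0.5, -3.4]
width: 53.3
```

Request:
{"method": "carry_out", "body": {"commands": [[0, 0, 0, 0, 0, 0], [0, 0, 0, 0, 0, 0], [0, 0, 0, 0, 0, 0], [0, 0, 0, 0, 0, 0]], "grip": 0}}

```text
t: 29.25
ee_pos: [607.3, -171.8, 19.7]
orientation: [1.21, 1.204, -1.204]
ft_force: [-0.9, 0.0, -0.3]
width: 86.8
```

Request:
{"method": "carry_out", "body": {"commands": [[-0.01, 0, 0, 0, 0, 0], [-0.03, 0, 0, 0, 0, 0], [-0.05, 0, 0, 0, 0, 0], [-0.05, 0, -0.02, 0, 0, 0], [-0.01, 0.008, -0.05, 0, 0, 0], [0, 0.012, -0.055, 0, 0, 0], [0, 0.012, -0.055, 0, 0, 0], [0, 0.012, -0.055, 0, 0, 0]]}}

```text
t: 30.25
ee_pos: [652.9, 65.6, 181.3]
orientation: [1.22, 1.195, -1.204]
ft_force: [-0.5, 0.2, 1.1]
width: 87.8
```

Request:
{"method": "carry_out", "body": {"commands": [[0, 0.008, -0.04, 0, 0, 0], [0, 0, -0.02, 0, 0, 0], [0, 0, 0, 0, 0, 0], [0, 0, 0, 0, 0, 0]]}}

```text
t: 30.75
ee_pos: [661.2, 129.7, 183.4]
orientation: [1.217, 1.195, -1.2]
ft_force: [0.0, -0.0, -0.3]
width: 87.8
```

```bash
python3 -c "
from h import *
a=shot('scene');b=shot('top');w=shot('wrist')
to(659.4,136,70)
print(proj(w,[[659.4,136,34]]))
W=[(27,13,47),(9,47,61)]
m=[]
for im in (a,b):
  q=proj(im,[[605,-171.3,30]])[0].astype(int);c=im['pixels'].copy()
  m.append(cv2.resize(c[q[1]-40:q[1]+40,q[0]-40:q[0]+40],(390,390),interpolation=2))
  print(q,(hull(im,(605.2,-171.2),W)[:,0].min(0)-q+40)*390/80,(hull(im,(605.2,-171.2),W)[:,0].max(0)-q+40)*390/80)
cv2.imwrite('pics/c8.png',np.hstack(m))"
```

```text
t 30.9 pos [661.4 129.4 183.3] go [113.3  -3.9  -6.8] turn [-0.18  0.08 -0.92] w 87.4 F [0.4 0.2 0.3] q6 0.18
[[254.10475763 171.1030984 ]]
[174 195] [128.88571358 131.6999073 ] [262.46923828 268.31847954]
[358 160] [129.93701935 130.59132385] [269.42274857 263.80782509]
```

View pics/c8.png

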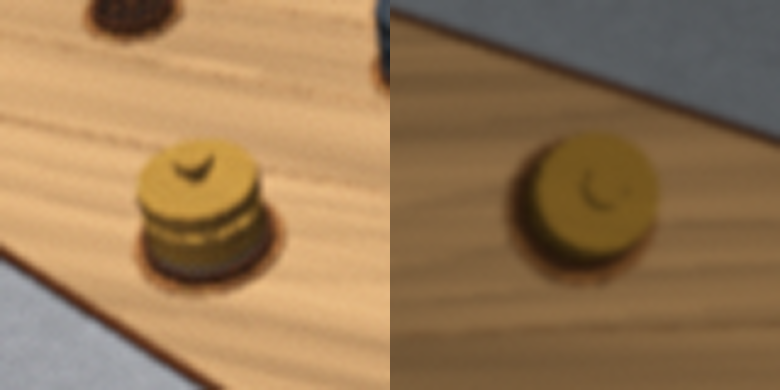

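Request:
{"method": "carry_out", "body": {"commands": [[0.03, -0.004, -0.007, -0.2, 0, -0.9], [0.05, 0, 0, 0, 0, 0], [0.03, 0, 0, 0, 0, 0], [0, 0, 0, 0, 0, 0], [0, 0, 0, 0, 0, 0]]}}

```text
t: 31.52
ee_pos: [660.1, 131.2, 73.1]
orientation: [1.215, 1.203, -1.212]
ft_force: [-0.4, 0.8, -0.7]
width: 87.6
```

```bash
python3 -c "
from h import *
to(659.4,136,6)"
```

```text
t 31.52 pos [660.1 131.2  73.1] go [67.1 -1.  -4.9] turn [-0.36  0.06 -0.21] w 87.6 F [-0.4  0.8 -0.7] q6 0.19
```

Request:
{"method": "carry_out", "body": {"commands": [[0.01, -0.001, -0.005, -0.4, 0, -0.2], [0, 0, 0, 0, 0, 0], [0.022, -0.0005, 0, 0, 0, 0], [0, 0, 0, 0, 0, 0], [0.015, -0.001, 0, 0, 0, 0], [0, 0, 0, 0, 0, 0], [0, 0, 0, 0, 0, 0]]}}

```text
t: 32.4
ee_pos: [659.4, 136.7, 25.9]
orientation: [1.21, 1.206, -1.205]
ft_force: [1.1, 0.1, -0.2]
width: 87.8
```

```bash
python3 -c "
from h import *
to(659.4,136,6)"
```

```text
t 32.4 pos [659.4 136.7  25.9] go [19.9 -0.   0.7] turn [ 0.06  0.02 -0.24] w 87.8 F [ 1.1  0.1 -0.2] q6 0.19
```

Request:
{"method": "carry_out", "body": {"commands": [[0.012, 0, 0.0007, 0, 0, -0.2], [0, 0, 0, 0, 0, 0], [0.0078, -0.0005, 0, 0, 0, 0], [0, 0, 0, 0, 0, 0], [0, 0, 0, 0, 0, 0]]}}

```text
t: 33.02
ee_pos: [659.3, 136.0, 5.2]
orientation: [1.209, 1.209, -1.208]
ft_force: [0.0, 0.6, -0.4]
width: 87.9
```

```bash
python3 -c "
from h import *
to(659.4,136,6)"
```

```text
t 33.02 pos [659.3 136.    5.2] go [-0.8  0.1 -0. ] turn [ 0.06  0.01 -0.07] w 87.9 F [ 0.   0.6 -0.4] q6 0.19
```

Request:
{"method": "carry_out", "body": {"commands": [[0, 0, 0, 0, 0, 0], [0, 0, 0, 0, 0, 0], [0, 0, 0, 0, 0, 0], [0, 0, 0, 0, 0, 0], [0, 0, 0, 0, 0, 0], [0, 0, 0, 0, 0, 0]], "grip": 0.7}}

```text
t: 33.78
ee_pos: [659.6, 136.0, 5.8]
orientation: [1.209, 1.208, -1.207]
ft_force: [-0.0, 0.5, 0.1]
width: 39.6
```

Request:
{"method": "carry_out", "body": {"commands": [[-0.01, 0, 0, 0, 0, 0], [-0.03, 0, 0, 0, 0, 0], [-0.05, 0, 0, 0, 0, 0], [-0.05, 0, 0, 0, 0, 0], [-0.02, -0.015, 0.03, 0, 0, 0], [0, -0.022, 0.045, 0, 0, 0], [0, -0.022, 0.045, 0, 0, 0], [0, -0.022, 0.045, 0, 0, 0]]}}

```text
t: 34.78
ee_pos: [575.7, -30.7, 171.9]
orientation: [1.203, 1.211, -1.205]
ft_force: [0.3, -0.6, -4.2]
width: 39.5
```

Request:
{"method": "carry_out", "body": {"commands": [[0, -0.022, 0.045, 0, 0, 0], [0, -0.022, 0.045, 0, 0, 0], [0, -0.022, 0.045, 0, 0, 0], [0, -0.022, 0.045, 0, 0, 0], [0, -0.015, 0.03, 0, 0, 0], [0, 0, 0, 0, 0, 0], [0, 0, 0, 0, 0, 0]]}}

```text
t: 35.65
ee_pos: [466.8, -249.4, 174.5]
orientation: [1.206, 1.209, -1.208]
ft_force: [-0.0, -0.3, -3.7]
width: 39.6
```

```bash
python3 -c "
from h import *
to(454.6,-288.3,60)"
```

```text
t 35.65 pos [ 466.8 -249.4  174.5] go [114.5 -12.3  38.7] turn [0.15 0.09 0.  ] w 39.6 F [-0.  -0.3 -3.7] q6 -0.51
```

Request:
{"method": "carry_out", "body": {"commands": [[0.03, -0.006, 0.022, 0, 0, 0], [0.05, -0.006, 0.016, 0, 0, 0], [0.03, 0, 0, 0, 0, 0], [0, 0, 0, 0, 0, 0], [0, 0, 0, 0, 0, 0]]}}

```text
t: 36.28
ee_pos: [459.6, -285.2, 64.4]
orientation: [1.202, 1.208, -1.2]
ft_force: [1.5, 0.5, -3.8]
width: 39.4
```

```bash
python3 -c "
from h import *
to(454.6,-288.3,19)"
```

```text
t 36.27 pos [ 459.6 -285.2   64.4] go [45.4 -5.3  2.9] turn [ 0.55  0.19 -0.26] w 39.4 F [ 1.5  0.5 -3.8] q6 -0.59
```

Request:
{"method": "carry_out", "body": {"commands": [[0.015, -0.005, 0.003, 0.5, 0.2, -0.3], [0, 0, 0, 0, 0, 0], [0.015, 0, 0, 0, 0, 0], [0, 0, 0, 0, 0, 0], [0, 0, 0, 0, 0, 0]]}}

```text
t: 36.9
ee_pos: [456.6, -289.0, 35.3]
orientation: [1.208, 1.206, -1.207]
ft_force: [0.9, 0.2, -5.2]
width: 39.3
```

```bash
python3 -c "
from h import *
to(454.6,-288.3,19)"
```

```text
t 36.9 pos [ 456.6 -289.    35.3] go [16.3 -2.1 -0.7] turn [ 0.08  0.14 -0.19] w 39.3 F [ 0.9  0.2 -5.2] q6 -0.59
```

Request:
{"method": "carry_out", "body": {"commands": [[0.008, -0.002, -0.0006, 0.1, 0.1, -0.2], [0, 0, 0, 0, 0, 0], [0.004, 0, 0, 0, 0, 0], [0, 0, 0, 0, 0, 0], [0, 0, 0, 0, 0, 0]]}}

```text
t: 37.52
ee_pos: [454.7, -288.5, 22.7]
orientation: [1.209, 1.208, -1.21]
ft_force: [0.5, -0.6, -2.6]
width: 39.0
```

```bash
python3 -c "
from h import *
to(454.6,-288.3,19)"
```

```text
t 37.52 pos [ 454.7 -288.5   22.7] go [ 3.7 -0.1 -0.2] turn [-0.03  0.05  0.01] w 39.0 F [ 0.5 -0.6 -2.6] q6 -0.59
```

Request:
{"method": "carry_out", "body": {"commands": [[0.0015, 0, -0.0002, 0, 0, 0], [0, 0, 0, 0, 0, 0], [0.001, 0, 0, 0, 0, 0], [0, 0, 0, 0, 0, 0], [0.0005, 0, 0, 0, 0, 0], [0, 0, 0, 0, 0, 0]]}}

```text
t: 38.28
ee_pos: [454.9, -288.4, 19.8]
orientation: [1.209, 1.208, -1.21]
ft_force: [-1.1, -0.5, -3.7]
width: 39.5
```

Request:
{"method": "carry_out", "body": {"commands": [[0.0003, 0, 0, 0, 0, 0], [0, 0, 0, 0, 0, 0]]}}

```text
t: 38.52
ee_pos: [454.9, -288.4, 19.5]
orientation: [1.209, 1.208, -1.21]
ft_force: [0.3, -0.1, -4.0]
width: 39.5
```

Request:
{"method": "carry_out", "body": {"commands": [[0.0003, 0, 0, 0, 0, 0], [0, 0, 0, 0, 0, 0]]}}

```text
t: 38.78
ee_pos: [454.9, -288.4, 19.2]
orientation: [1.209, 1.208, -1.21]
ft_force: [0.5, 0.5, -5.1]
width: 39.5
```

Request:
{"method": "carry_out", "body": {"commands": [[0.0003, 0, 0, 0, 0, 0], [0, 0, 0, 0, 0, 0]]}}

```text
t: 39.02
ee_pos: [454.9, -288.4, 18.8]
orientation: [1.209, 1.208, -1.21]
ft_force: [-0.4, -0.0, -3.2]
width: 39.8
```

Request:
{"method": "carry_out", "body": {"commands": [[0.0003, 0, 0, 0, 0, 0], [0, 0, 0, 0, 0, 0]]}}

```text
t: 39.28
ee_pos: [454.9, -288.5, 18.8]
orientation: [1.209, 1.208, -1.21]
ft_force: [-0.0, -1.4, -3.1]
width: 39.4
```

Request:
{"method": "carry_out", "body": {"commands": [[0.0004, 0, 0, 0, 0, 0], [0, 0, 0, 0, 0, 0]]}}

```text
t: 39.52
ee_pos: [454.9, -288.5, 18.8]
orientation: [1.209, 1.208, -1.21]
ft_force: [-0.5, 0.2, -2.5]
width: 39.4
```

Contact: z has stopped and the load is easing. Release and retreat.

Request:
{"method": "carry_out", "body": {"commands": [[0, 0, 0, 0, 0, 0], [0, 0, 0, 0, 0, 0], [0, 0, 0, 0, 0, 0], [0, 0, 0, 0, 0, 0], [0, 0, 0, 0, 0, 0]], "grip": 0}}

```text
t: 40.15
ee_pos: [456.0, -289.2, 19.2]
orientation: [1.209, 1.205, -1.209]
ft_force: [0.2, -0.1, 0.0]
width: 85.8
```

Request:
{"method": "carry_out", "body": {"commands": [[-0.01, 0, 0, 0, 0, 0], [-0.03, 0, 0, 0, 0, 0], [-0.05, 0, 0, 0, 0, 0], [-0.05, 0, 0, 0, 0, 0], [-0.04, 0.01, 0.04, 0, 0, 0], [-0.02, 0.02, 0.04, 0, 0, 0], [0, 0.02, 0.01, 0, 0, 0], [0, 0, 0, 0, 0, 0]]}}

```text
t: 41.15
ee_pos: [505.9, -380.7, 231.5]
orientation: [1.208, 1.202, -1.208]
ft_force: [-1.1, 0.6, 0.4]
width: 87.9
```

```bash
python3 -c "
from h import *
w=shot('wrist','w9.png');b=shot('top','t9.png');a=shot('scene')
to(454.6,-288.3,200)
for n,xy,r in (('L',(605.2,-171.2),27),('S',(454.7,-288.4),20)):
  for z,rr in ((47,r),(61,9),(13,r+3 if r==27 else 22)):
    h=hull(w,xy,[(rr,z,z)])[:,0];print(n,z,h.min(0).round(1),h.max(0).round(1),h.mean(0))
o=w['pixels'].copy()
for xy,r,ro in (((605.2,-171.2),27,30),((454.7,-288.4),20,22)):
  for z,rr,c in ((47,r,(0,0,255)),(13,ro,(255,0,0))): cv2.polylines(o,[hull(w,xy,[(rr,z,z)]).round().astype(int)],True,c,1)
cv2.imwrite('pics/w9o.png',np.hstack([cv2.resize(w['pixels'],(400,300)),cv2.resize(o,(400,300))]))
t=cv2.resize(a['pixels'],(512,384));cv2.imwrite('pics/s9.png',np.vstack([cv2.resize(b['pixels'],(390,292)),cv2.resize(t,(390,292))]))"
```

```text
t 41.3 pos [ 504.4 -379.2  230.4] go [ 30.  -49.8 -91. ] turn [ 0.04  0.19 -0.14] w 87.9 F [-0.3 -0.1  0.4] q6 -0.66
L 47 [ 341.3 -107.2] [404.3 -32.4] [372.7787  -69.28937]
L 61 [367.3 -89.4] [389.3 -63.1] [378.28397 -76.16944]
L 13 [329.8 -91.4] [392.7 -17.5] [361.2223  -53.95378]
S 47 [183.9  53.2] [225.4  97.1] [204.63477  75.38588]
S 61 [192.7  64.8] [212.1  85.4] [202.40652  75.16972]
S 13 [188.6  54. ] [230.1  97.9] [209.38016  76.18719]
```

View pics/w9o.png

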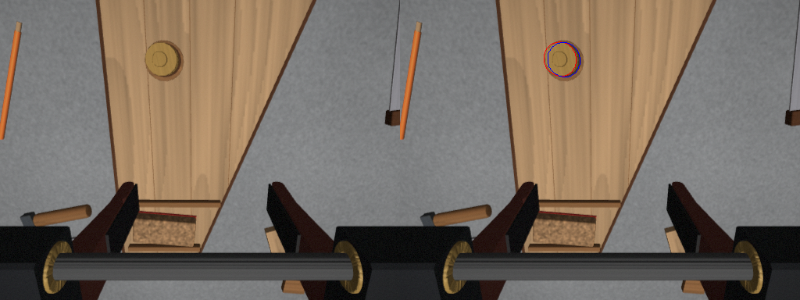

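View pics/s9.png

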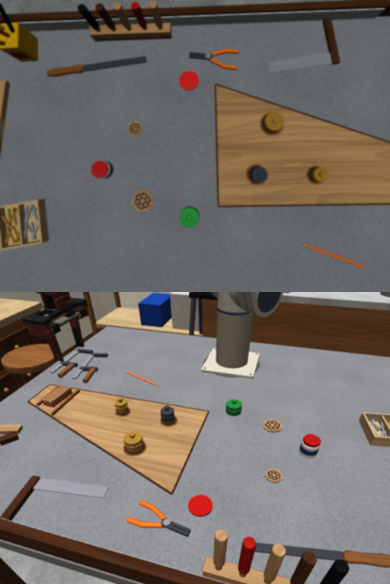

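Request:
{"method": "carry_out", "body": {"commands": [[0, 0.01, -0.045, 0, 0, 0], [0, 0.01, -0.045, 0, 0, 0], [0, 0, -0.03, 0, 0, 0], [0, 0, 0, 0, 0, 0], [0, 0, 0, 0, 0, 0], [0, 0, 0, 0, 0, 0]]}}

```text
t: 42.05
ee_pos: [519.3, -254.2, 228.0]
orientation: [1.207, 1.212, -1.212]
ft_force: [-0.1, -0.6, 0.1]
width: 88.1
```

```bash
python3 -c "
from h import *
w=shot('wrist');o=w['pixels'].copy();m=[]
S=4;o=cv2.resize(o,None,fx=S,fy=S,interpolation=2);p=o.copy()
for xy,r,ro,rg in (((605.2,-171.2),27,30,35),((454.7,-288.4),20,22,27)):
  for z,rr,c in ((47,r,(0,0,255)),(13,ro,(255,0,0)),(7,rg,(0,255,0))): cv2.polylines(o,[(hull(w,xy,[(rr,z,z)])*S+1.5).round().astype(int)],True,c,1)
  q=(proj(w,[[*xy,30]])[0]*S).astype(int);print(q/S)
  for i in (p,o):
    k=np.zeros((290,390,3),np.uint8);c=i[max(q[1]-200,0):q[1]+200,max(q[0]-200,0):q[0]+200];c=cv2.resize(c,(290*c.shape[1]//400,290*c.shape[0]//400));k[:c.shape[0],:c.shape[1]]=c[:290,:390];m.append(k)
cv2.imwrite('pics/w10.png',np.vstack([np.hstack(m[:2]),np.hstack(m[2:])]))"
```

```text
[344.    86.25]
[201.5  196.25]
```

View pics/w10.png

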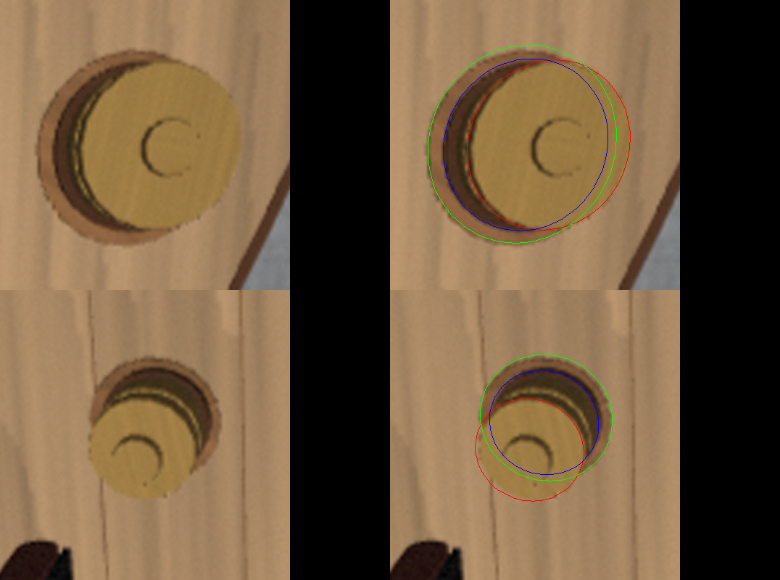

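```bash
python3 -c "
from h import *
to(0,0,0);print(ctrl.close_job())"
```

```text
t 42.1 pos [ 519.3 -254.3  228. ] go [ 229.6 -518.5 -254.6] turn [0.01 0.04 0.2 ] w 87.8 F [-0.2 -0.1 -0.2] q6 -0.47
the job is handed in; nothing more can be done
None
```

I laid both dark rosettes over their holes and set the matching brass weight on each one. I then handed the job in at 42 s, with the gripper open and clear of everything.

- **Order and handling:** I placed the large rosette, then the small one, then the large weight, then the small weight. Each weight was lowered in steps of about 0.3 mm until the wrist force showed contact.
- **Large hole:** in the last wrist picture the ring, rosette and weight matched their expected outlines to within about 1 mm, and the weight stands upright.
- **Small hole:** the weight stands upright but sits about 1.3 mm off the rosette's centre in x. It probably shifted when the gripper opened. It is still fully on the rosette, so I left it. The rosette was checked from the top camera before the weight went on and was within about 1 mm of centre.
- **Scene camera disagreement:** for both placed rosettes, my scene-camera fit read 3 to 5 mm away from the top camera. I put this down to the fit including the dark ring edges, and relied on the top and wrist views.
- **Left alone:** the arm never went to grip the pale rosettes, glue pot, steel weight or the red and green look-alikes. They look unmoved in the final pictures, but I did not measure them.

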